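# Stand the toppled reagent carton back up and shut its flap

### The job

The tall reagent carton has toppled sideways and leans on the vial box, with its top flap sprung open. Push it back up with your fingers so that it stands upright on its base where its foot is now, without lifting it or shoving its foot across the bench, and push its flap fully shut. Leave the vial box, the petri dish and the two white bottles where they are, and do not crush the carton.

Things in the scene. Friction and masses are not known exactly. Their poses are not given: they have to be found in the camera images.
- carton: Tall white reagent carton, 88 (own x) x 88 (own y, -41 to +48) x 200 mm (own z), about 0.4 kg with the bottle packed fixed inside; too wide to grasp. Origin: centre of its underside. Own z points from base to top; the -y face has the window. At the start it is tipped 42 degrees towards its own +x and that face leans on the vial box; tipped under about 25 degrees it falls upright by itself.
- carton_lid (a joint): Top flap of the carton, 88 x 87 mm, 2 mm thick, with a 16 mm tuck tab bent square to it, inwards, on its free edge. Hinge along own x on the top +y edge, at own (0, 48, 198) mm. 0 = shut flat on the top, 1.57 = straight out along own z, limit 1.92 leaning back to +y. A stiff crease: it stays where it is left and is folded with under 1 N.
- foot_edge (a point): Middle of the bottom edge on the carton's +x side, own (44, 3, 0) mm: it stands on this edge at the start and turns about it. The leaning +x face touches the vial box 148 mm up from this edge, so the last 50 mm overhang the box top, with room for a fingertip: the end's lower edge is 148 mm above the bench. Friction about 0.5 holds the edge if pushed near the top.
- back_edge (a point): Middle of the other bottom edge, on the -x side, own (-44, 3, 0) mm; raised at the start.
- flap_edge (a point): Middle of the free edge of the flap, 88 mm from its hinge; at own (0, -40, 198) mm when shut.
- vial_box: Closed white vial box with a teal band, 204 x 190 mm, top flat at 110 mm, 1.6 kg, loose. Origin under its middle; faces at own x -102 and +102, y -89 and +101. The carton leans on its own +y top edge.
- petri_dish: Lidded round petri dish, 57 mm across, 15 mm tall, lying loose on top of the vial box away from the carton. Origin centre of underside.
- large_bottle: White screw-cap bottle, 54 mm across, 98 mm tall, loose on the bench beside the vial box, on the side away from the carton. Origin centre of underside.
- small_bottle: White screw-cap bottle, 39 mm across, 75 mm tall, loose on the bench beside the vial box, on the side away from the carton; the two bottles may swap places. Origin centre of underside.

How it is judged:
By the outcome, as a careful person would: the job done as asked, in the order asked, and still so for the second after the job is handed in, with the robot touching nothing.
It also fails if it takes over 48 s, if anything falls off the work surface, if the arm or the gripper's body presses on something with over 40 N, if the wrist force passes 120 N, or if a joint passes its speed limit or range.

### The arm

A 6-joint arm with a two-finger parallel gripper is mounted at the origin on a cart in front of the work surface, level with it; the furniture and walls round the work are solid. World frame = base frame: x ahead of the robot, y to its left, z up, the work surface at z = 0. Lengths are in m, angles in rad, forces in N, time in s.
With the tool pointing down it reaches from about 0.225 to 0.875 m from the base axis. Payload 3.4 kg.
Tool frame: the origin (TCP) lies midway between the tips of the shut fingers; the grasp point (between the pads) lies 19 mm behind it (pinch_z is the distance from the TCP to the grasp point, in m); z points along the fingers, y is the line along which they close (so a half turn about z gives the same grasp; the last joint's range is limited). The gripper opens to 85 mm and grips with 20 to 120 N. Pads are 22 mm wide; open, the fingers measure 114 mm over their backs; the gripper's body (76 mm by 85 mm) begins 54 mm behind the grasp point. The pads swing forward as they close: fully open they stand 13 mm farther back than shut.
Start: joints at [-1.425, 0.276, 1.505, -0, 1.361, -0.121], TCP at [0.152, -0.555, 0.231] pointing down, gripper open.
Joint ranges: [-2.89, 2.89], [-0.75, 2.08], [0.22, 2.7], [-1.18, 4.32], [0.11, 2.71], [-2.7, 2.7]. Speed limits (rad/s): [2.57, 2.57, 3.14, 3.14, 3.14, 3.14].

### API

Orientations are given as a unit quaternion [w, x, y, z].
In Python, from rig import get_state, get_image, sign_off, pinch_z gives the robot as it stands.
- The arm moves only by the tool send_rows, never from a script. Its argument "steps" is one flat list of numbers, 5 for each row, row after row: the gripper's target within -1 to 1 (fully open at 1, half-way at 0, shut at -1), then the shift along the tool's x, y, z in cm, then the turn about the tool's z in degrees. In form: [gripper, x, y, z, roll, gripper, x, y, z, roll, ...]. A call has 1 to 12 rows; each row shifts and turns the commanded pose from where the row before left it, along the tool's axes as they then stand; what a row does not reach is not made up. A row lasts 1/10 s, in which the tool goes at most 50 mm and 8.59 degrees, less where a joint would pass 70% of its speed; a pose out of reach is approached as far as the arm can. A call is refused whole if a number of a shift passes 5 or a number of a turn 8.59, either way. A call with a gripper value outside its range is refused whole. The fingers move at their own pace and stop on an object; "newtons" is the grip in N (left out, the last holds). Time passes only in rows, so rows that do not move let the fingers close. It gives the time, the measured TCP pose, the force, the opening and the grip force at its end, in the units of the state.
- get_state(): the state, without advancing time (a new reading comes with each control period).
- get_image(name): name is "scene" or "top" or "wrist"; returns a dict with "color" (420x560x3 uint8, red, green, blue), "mtx" (3x3 intrinsics, pixels), "T" (4x4, takes a point from camera to world coordinates); the wrist camera has in their place "mount" (4x4, takes a point from camera to tool coordinates, whose origin is the TCP and whose axes are the flange's). Camera axes: x right, y down, z forward; pixel columns grow to the right and rows downward; lengths in m; the calibration is good to about 2 mm. The wrist camera is an equidistant fisheye: a pixel r from the principal point sees the ray r / f radians off the axis. A picture is of the moment at which its call begins: read the wrist's pose just before it. There is no depth.
- sign_off(): hands the job in; it is judged then, once.
The state is a dict: "clock": time; "qpos": joint angles; "qd": joint speeds; "effort": joint torques, N m; "position": TCP position; "ee_rot": TCP orientation; "contact_force": force on the tool from outside, world axes, zero at the start; "moment": the same for the moment, N m; "width": finger opening in m; "gripper_force": force on a finger pad.
Only numpy, scipy, OpenCV 4.12 (cv2) and the standard library are available. Lean on these libraries where they do the work, as an engineer would, in place of code of your own. Each camera call takes 0.05 s, during which the arm holds its last target. There are 200 camera calls.

## Working session

There is one attempt and no reset: what is moved stays moved. The work goes in short steps, Python scripts to look and compute and a tool call to move; the robot and the scene stay as the last step left them, time stands still between calls to the robot, and variables do not carry over. Pictures are saved under pics/ and viewed, at most 10 in all, crops included, and the job is handed in when it is done.

Besides the shell and the picture viewer there is one more tool, called after "Call:" as a command line: name --argument value ..., lists and objects as JSON in quotes. send_rows: Moves the arm, as the interface text tells. Its arguments: {"type":"object","properties":{"steps":{"type":"array"},"newtons":{"type":"number"}},"required":["steps"]}

```bash
mkdir -p pics; ls; python3 - <<'E'
from rig import *
import cv2,numpy as np
s=get_state(); print(s)
for n in("scene","top"):
    i=get_image(n); cv2.imwrite(f"pics/{n}0.png",i["color"][:,:,::-1]); print(n,i["mtx"].round(1).tolist(),i["T"].round(4).tolist())
    np.savez(f"{n}0.npz",**i)
E
```

```text
pics
{'clock': 0.0, 'qpos': array([-1.42498937e+00,  2.76613335e-01,  1.50612784e+00, -2.52925380e-05,
        1.36072377e+00, -1.20964950e-01]), 'qd': array([ 1.95322496e-04, -5.10040214e-05, -2.37580893e-03, -1.76637747e-03,
        3.49177051e-04, -9.54884222e-04]), 'effort': array([ 1.99781352e-03, -4.16761994e+01, -2.45803767e+01,  3.13265118e-04,
        1.07992798e-02,  1.11660313e-05]), 'position': array([ 0.15150819, -0.55412674,  0.23043138]), 'ee_rot': array([-9.35920579e-04,  9.91116489e-01,  1.32993341e-01, -2.39923999e-05]), 'contact_force': array([-0.03035958,  0.15676756, -0.20428204]), 'moment': array([ 0.01220868, -0.03162761,  0.02339236]), 'gripper_force': 0.0, 'width': 0.08510540253862985}
scene [[534.3, 0.0, 287.4], [0.0, 534.3, 212.5], [0.0, 0.0, 1.0]] [[-0.7258, -0.4184, 0.546, -0.0619], [-0.6878, 0.4567, -0.5643, 0.4928], [-0.0133, -0.7851, -0.6192, 0.7992], [0.0, 0.0, 0.0, 1.0]]
top [[467.6, 0.0, 284.5], [0.0, 467.6, 203.5], [0.0, 0.0, 1.0]] [[0.0146, -0.9825, 0.1856, 0.2953], [-0.9999, -0.0129, 0.0102, -0.1239], [-0.0077, -0.1857, -0.9826, 1.2766], [0.0, 0.0, 0.0, 1.0]]
```

View pics/scene0.png

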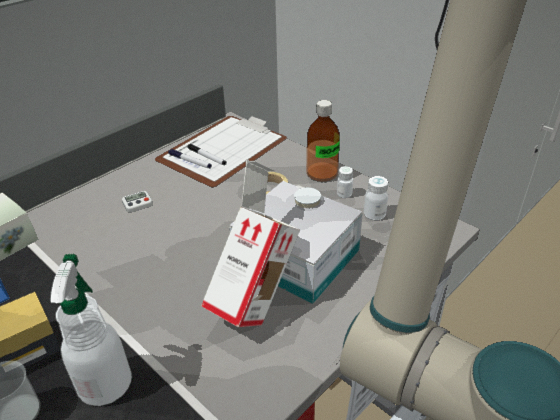

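View pics/top0.png

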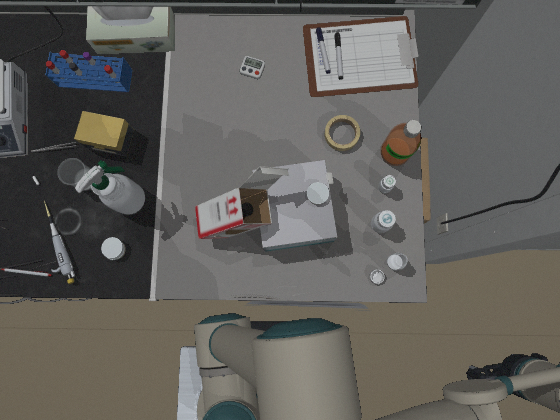

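```bash
python3 - <<'E'
import cv2
a=cv2.imread("pics/top0.png")[155:255,185:345]; cv2.imwrite("pics/topc.png",cv2.resize(a,None,fx=5,fy=5,interpolation=cv2.INTER_CUBIC))
a=cv2.imread("pics/scene0.png")[150:335,190:370]; cv2.imwrite("pics/scenec.png",cv2.resize(a,None,fx=3.2,fy=3.2,interpolation=cv2.INTER_CUBIC))
E
```

```text
(no output)
```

View pics/topc.png

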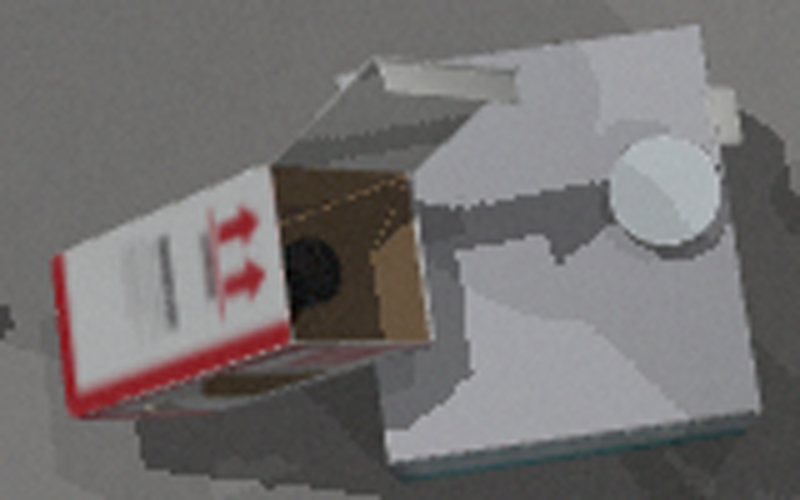

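View pics/scenec.png

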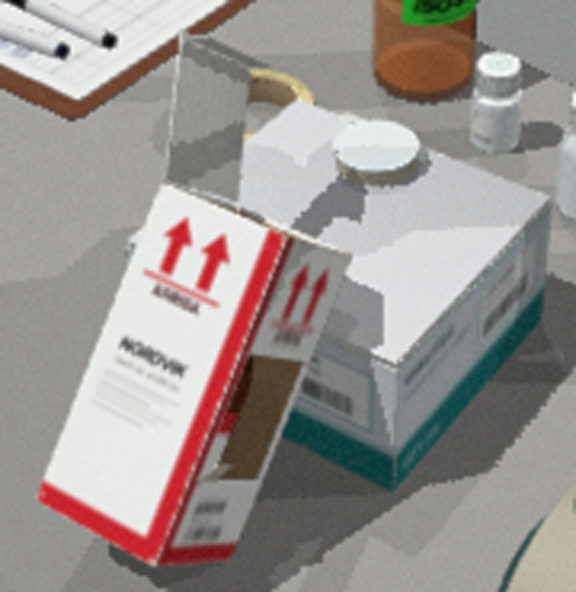

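```bash
cat > geo.py <<'E'
import numpy as np, cv2
from scipy.spatial.transform import Rotation as R
from scipy.optimize import least_squares
def proj(im,P):
    T=im["T"]; c=(np.atleast_2d(P)-T[:3,3])@T[:3,:3]
    u=c@np.array(im["mtx"]).T; return u[:,:2]/u[:,2:]
def ray(im,px,z):
    T=im["T"]; d=T[:3,:3]@np.linalg.inv(im["mtx"])@np.array([*px,1.]); o=T[:3,3]
    return o+d*(z-o[2])/d[2]
# carton pose: foot_edge (fx,fy) world, yaw a of own x, tilt t about own y through foot edge
def carton(p,Q):
    fx,fy,a,t=p
    Rw=(R.from_euler('z',a)*R.from_euler('y',t))
    return Rw.apply(np.atleast_2d(Q)-[.044,.003,0])+[fx,fy,0]
def lid(th): # flap free edge direction in own: shut -> -y ; 
    return np.array([0,-np.cos(th),np.sin(th)])
E
python3 - <<'E'
from geo import *
I={n:dict(np.load(n+"0.npz")) for n in("top","scene")}
t=lambda u,v:((u+.5)/5+184.5,(v+.5)/5+154.5)
s=lambda u,v:((u+.5)/3.2+189.5,(v+.5)/3.2+149.5)
X,N,F=.044,-.041,.048
obs=[("top",t(55,256),(-X,F,0)),("top",t(75,415),(-X,N,0)),("top",t(272,166),(-X,F,.2)),("top",t(289,345),(-X,N,.2)),
("top",t(432,342),(X,N,.2)),("top",t(410,175),(X,F,.2)),
("scene",s(40,500),(-X,F,0)),("scene",s(158,565),(-X,N,0)),("scene",s(165,183),(-X,F,.2)),("scene",s(284,233),(-X,N,.2)),("scene",s(350,253),(X,N,.2)),("scene",s(232,558),(X,N,0))]
f=lambda p:np.concatenate([(proj(I[n],carton(p,q))[0]-px) for n,px,q in obs])
r=least_squares(f,[.3,-.05,-1.6,.73],loss='soft_l1'); p=r.x
print(p,np.degrees(p[2:])); print(f(p).reshape(-1,2).round(1).tolist())
# flap edges
fo=[("top",t(375,60),-1),("top",t(520,75),1),("scene",s(183,35),-1),("scene",s(250,72),1)]
def g(th,full=False):
    return np.concatenate([proj(I[n],carton(p,np.array([sx*X,F,.198])+.088*lid(th[0])))[0]-px for n,px,sx in fo])
q=least_squares(g,[1.5],loss='soft_l1'); print("lid",q.x,g(q.x).round(1))
c=lambda *Q:carton(p,Q)[0].round(3).tolist()
for k,Q in dict(top_pp=(X,F,.2),top_pn=(X,N,.2),top_mp=(-X,F,.2),top_mn=(-X,N,.2),back=(-X,.003,0)).items(): print(k,c(*Q))
print("vial box corners top", [ray(I["top"],t(u,v),.11).round(3).tolist() for u,v in((390,463),(755,412),(697,27),(338,75))])
print("dish",ray(I["top"],t(665,190),.125).round(3), "lid edge",[carton(p,np.array([sx*X,F,.198])+.088*lid(q.x[0])).round(3).tolist() for sx in(-1,1)])
E
```

```text
[ 0.48303209  0.0529627  -1.42987794  0.70825045] [-81.92597112  40.57976157]
[[-0.2, -0.7], [-1.2, 0.6], [-1.0, -1.5], [-0.3, 0.1], [0.8, 0.6], [0.8, -1.5], [-0.9, 0.0], [-0.4, 1.4], [-0.6, -1.9], [1.7, 0.0], [2.6, -1.3], [0.9, 0.5]]
lid [1.84852792] [-1.7 -0.1 -0.8 -0.2 -0.2 -2.1  1.9 -4.2]
top_pp [0.546, -0.07, 0.152]
top_pn [0.458, -0.082, 0.152]
top_mp [0.536, -0.003, 0.209]
top_mn [0.448, -0.016, 0.209]
back [0.474, 0.119, 0.057]
vial box corners top [[0.404, -0.059, 0.11], [0.432, -0.241, 0.11], [0.631, -0.212, 0.11], [0.604, -0.027, 0.11]]
dish [ 0.542 -0.195  0.125] lid edge [[[0.568, -0.053, 0.272]], [[0.577, -0.119, 0.215]]]
```

Call:
send_rows --steps '[-1,0,0,-3,3.6,-1,0,0,-3,3.6,-1,2.7,-2.6,0,0,-1,2.7,-2.6,0,0,-1,2.7,-2.6,0,0,-1,2.7,-2.6,0,0,-1,2.7,-2.6,0,0,-1,2.7,-2.6,0,0,-1,2.7,-2.6,0,0,-1,2.7,-2.6,0,0,-1,2.7,-2.6,0,0,-1,2.7,-2.6,0,0]'

```text
clock: 1.3
position: [0.3829, -0.2578, 0.291]
ee_rot: [-0.0, 0.998, 0.07, -0.0]
contact_force: [1.4, -0.6, -0.0]
width: -0.0001
gripper_force: 0.0
```

Call:
send_rows --steps '[-1,2.7,-2.6,0,0,-1,2.7,-2.6,0,0,-1,2.7,-2.6,0,0,-1,2.7,-2.6,0,0,-1,0,0,0,0,-1,0,0,0,0]'

```text
clock: 1.9
position: [0.4745, -0.1406, 0.2908]
ee_rot: [0.0, 0.997, 0.072, -0.001]
contact_force: [0.3, -0.1, 0.6]
width: -0.0002
gripper_force: 0.0
```

```bash
cat >> geo.py <<'E'
def go(s,target,own=8.1):
    w,x,y,z=s["ee_rot"]; r=R.from_quat([x,y,z,w]); 
    tx=r.apply([1,0,0]); print("clock",round(s["clock"],2),"pos",s["position"].round(4),"F",s["contact_force"].round(2),"w",round(s["width"],4))
    print("yaw",np.degrees(np.arctan2(tx[1],tx[0])).round(2),"delta cm",(r.inv().apply(np.array(target)-s["position"])*100).round(2))
E
python3 - <<'E'
from geo import *; from rig import *
go(get_state(),[.500,-.112,.127])
E
```

```text
clock 1.9 pos [ 0.4745 -0.1406  0.2908] F [ 0.26 -0.07  0.58] w -0.0002
yaw 8.21 delta cm [ 2.96 -2.47 16.37]
```

Call:
send_rows --steps '[-1,1.5,-1.1,0,0,-1,1.5,-1.1,0,0,-1,0,0,3,0,-1,0,0,3,0,-1,0,0,3,0,-1,0,0,3,0,-1,0,0,2.5,0,-1,0,0,1.7,0,-1,0,0,0,0]'

```text
clock: 2.8
position: [0.4984, -0.1158, 0.1269]
ee_rot: [-0.001, 0.998, 0.07, -0.003]
contact_force: [-0.8, -0.6, 0.5]
width: -0.0
gripper_force: 0.0
```

```bash
python3 - <<'E'
from geo import *; from rig import *
go(get_state(),[.500,-.112,.127])
a=[cv2.resize(get_image(n)["color"][v:v+190,u:u+200,::-1],None,fx=2,fy=2,interpolation=cv2.INTER_CUBIC) for n,u,v in(("scene",200,140),("top",180,110))]
cv2.imwrite("pics/a.png",np.hstack(a))
E
```

```text
clock 2.8 pos [ 0.4984 -0.1158  0.1269] F [-0.8  -0.64  0.54] w -0.0
yaw 7.98 delta cm [ 0.21 -0.35 -0.01]
```

View pics/a.png

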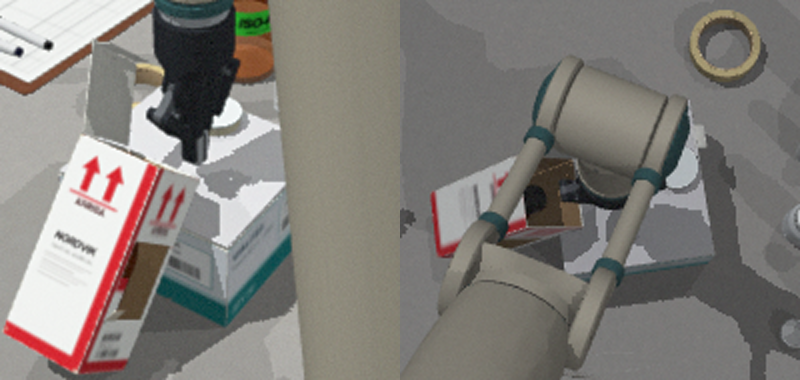

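Call:
send_rows --steps '[-1,0,-0.5,0,0,-1,0,-0.5,0,0,-1,0,-0.4,0,0,-1,0,-0.3,0,0,-1,0,-0.3,0,0,-1,0,-0.3,0,0,-1,0,-0.3,-0.2,0,-1,0,-0.3,-0.3,0,-1,0,-0.3,-0.3,0,-1,0,0,0,0]'

```text
clock: 3.9
position: [0.497, -0.0832, 0.1379]
ee_rot: [0.0, 0.997, 0.071, 0.0]
contact_force: [-0.7, -0.4, 0.3]
width: 0.0002
gripper_force: 0.1
```

```bash
python3 - <<'E'
from geo import *; from rig import *
go(get_state(),[.500,-.112,.127])
cv2.imwrite("pics/b.png",cv2.resize(get_image("scene")["color"][140:330,200:400,::-1],None,fx=2,fy=2))
E
```

```text
clock 3.9 pos [ 0.497  -0.0832  0.1379] F [-0.7  -0.44  0.3 ] w 0.0002
yaw 8.11 delta cm [-0.11  2.89  1.09]
```

View pics/b.png

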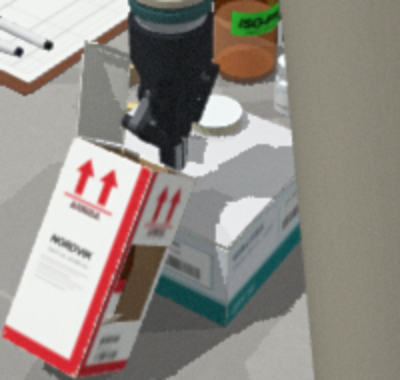

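Call:
send_rows --steps '[-1,0,-0.3,-0.2,0,-1,0,-0.3,-0.2,0,-1,0,-0.3,-0.2,0,-1,0,-0.3,-0.2,0,-1,0,-0.3,-0.2,0,-1,0,-0.3,-0.1,0,-1,0,-0.3,-0.1,0,-1,0,-0.3,-0.1,0,-1,0,-0.3,-0.1,0,-1,0,-0.2,-0.1,0,-1,0,0,0,0]'

```text
clock: 5.05
position: [0.4926, -0.0544, 0.1524]
ee_rot: [0.0, 0.997, 0.071, 0.0]
contact_force: [0.2, -0.2, -0.9]
width: 0.0001
gripper_force: 0.0
```

```bash
python3 - <<'E'
from geo import *; from rig import *
go(get_state(),[.500,-.112,.127])
cv2.imwrite("pics/c.png",cv2.resize(get_image("scene")["color"][140:330,200:400,::-1],None,fx=2,fy=2))
E
```

```text
clock 5.05 pos [ 0.4926 -0.0544  0.1524] F [ 0.17 -0.17 -0.86] w 0.0001
yaw 8.11 delta cm [-0.08  5.8   2.54]
```

View pics/c.png

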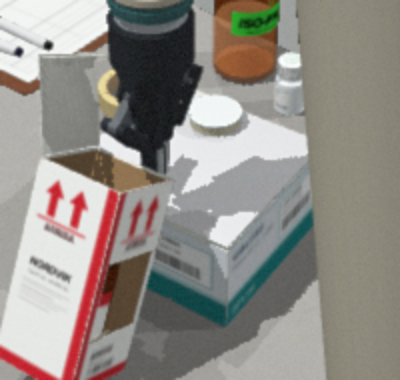

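Call:
send_rows --steps '[-1,0,-0.15,-0.1,0,-1,0,-0.15,-0.1,0,-1,0,-0.15,-0.1,0,-1,0,-0.15,-0.1,0,-1,0,-0.1,0,0,-1,0,-0.1,0,0,-1,0,-0.1,0,0,-1,0,-0.1,0,0,-1,0,-0.1,0,0,-1,0,-0.1,0,0,-1,0,0,0,0,-1,0,0,0,0]'

```text
clock: 6.3
position: [0.491, -0.0429, 0.1563]
ee_rot: [0.0, 0.998, 0.071, 0.0]
contact_force: [0.7, 0.0, 0.2]
width: -0.0002
gripper_force: 0.0
```

```bash
cat > look.py <<'E'
from geo import *; from rig import *; import sys
def look(fn,show=True):
    s=get_state(); go(s,s["position"]); im=get_image("scene"); np.savez("cur.npz",**im)
    cv2.imwrite(fn,cv2.resize(im["color"][140:340,190:390,::-1],None,fx=2.9,fy=2.9,interpolation=cv2.INTER_CUBIC))
    c=cv2.cvtColor(im["color"],cv2.COLOR_RGB2HSV); m=((c[...,0]<8)|(c[...,0]>172))&(c[...,1]>150)&(c[...,2]>80); m[:150]=0; m[340:]=0; m[:,:180]=0; m[:,330:]=0
    k,l,st,ce=cv2.connectedComponentsWithStats(m.astype(np.uint8))
    print([st[i].tolist() for i in range(1,k) if st[i][4]>20])
if __name__=="__main__": look(sys.argv[1])
E
python3 look.py pics/d.png
```

```text
clock 6.3 pos [ 0.491  -0.0429  0.1563] F [0.65 0.   0.17] w -0.0002
yaw 8.09 delta cm [0. 0. 0.]
[[246, 264, 4, 13, 30], [192, 271, 5, 13, 33], [236, 273, 4, 13, 32], [204, 277, 5, 13, 36], [218, 279, 12, 61, 219], [224, 279, 9, 61, 144], [232, 304, 10, 11, 48], [245, 323, 16, 17, 37], [197, 333, 11, 7, 23]]
```

View pics/d.png

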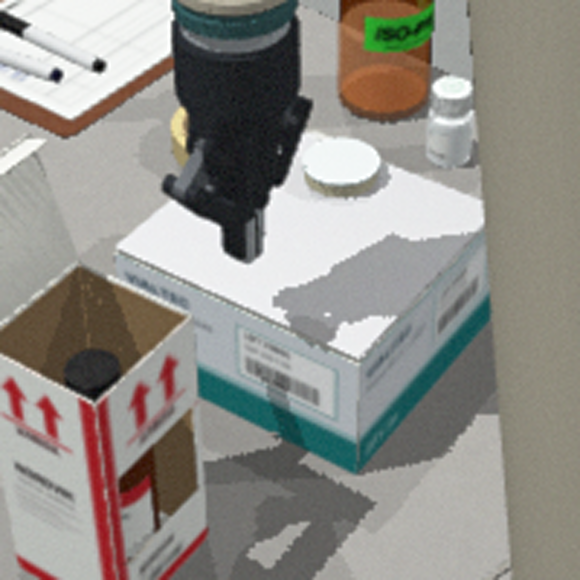

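```bash
python3 - <<'E'
from geo import *
I=dict(np.load("cur.npz")); s=lambda u,v:((u+.5)/2.9+189.5,(v+.5)/2.9+139.5)
X,N,F=.044,-.041,.048
obs=[(s(95,402),(-X,N,.2)),(s(190,319),(X,N,.2)),(s(82,265),(X,F,.2)),(s(207,533),(X,N,0))]
f=lambda p:np.concatenate([proj(I,carton([*p,0],q))[0]-px for px,q in obs])
r=least_squares(f,[.48,.05,-1.43],loss='soft_l1');p=r.x
print(p,np.degrees(p[2]),f(p).round(1))
P=[*p,0]
print("centre",carton(P,[0,0,0]),"hinge",carton(P,[0,F,.198]))
# flap: corner seen at crop (43,138) is +x free corner
for th in(1.6,1.75,1.85,1.92): print(th,[((proj(I,carton(P,np.array([sx*X,F,.198])+.088*lid(th)))[0]-[189.5,139.5])*2.9).round() for sx in(-1,1)])
E
```

```text
[ 0.48235124  0.0574827  -1.42776377] -81.80483822480086 [-0.4  0.7  1.3 -1.8 -1.7 -2.5  0.6  2.6]
centre [[0.47310988 0.10060575 0.        ]] hinge [[0.52061971 0.10744793 0.198     ]]
1.6 [array([-51., 221.]), array([ 60., 141.])]
1.75 [array([-68., 214.]), array([ 43., 136.])]
1.85 [array([-78., 211.]), array([ 32., 133.])]
1.92 [array([-85., 210.]), array([ 25., 133.])]
```

Call:
send_rows --steps '[-1,0,1,-3,0,-1,0,0,-4,0,-1,0,0,-4,0,-1,0,0,-4,0,-1,0,0,-3,0,-1,2,0,-2,0,-1,3,0,0,0,-1,3,0,0,0,-1,3,-1,0,0,-1,0.3,-3,0,0,-1,0,-3,0,0,-1,0,-3,0,0]'

```text
clock: 7.55
position: [0.5904, 0.063, 0.3556]
ee_rot: [-0.0, 0.998, 0.07, -0.0]
contact_force: [0.3, -0.3, 1.3]
width: -0.0001
gripper_force: 0.0
```

Call:
send_rows --steps '[-1,0,-3,0,0,-1,0,-2.5,0,0,-1,0,0,0,0,-1,0,0,0,0]'

```text
clock: 7.95
position: [0.5824, 0.1167, 0.3562]
ee_rot: [0.0, 0.997, 0.071, -0.0]
contact_force: [-0.0, 0.0, -0.4]
width: -0.0002
gripper_force: 0.0
```

```bash
cat > tgt.py <<'E'
from geo import *; from rig import *; import sys
ex=np.array([.1424,-.99,0]); ey=np.array([.99,.1424,0]); C=np.array([.4731,.1006,0])
s=get_state(); d=s["position"]-C; print("own now",round(d@ex,4),round(d@ey,4),round(d[2],4))
y,z=map(float,sys.argv[1:3]); go(s,C+y*ey+[0,0,z])
E
python3 tgt.py .11 .272
```

```text
own now -0.0003 0.1105 0.3562
clock 7.95 pos [0.5824 0.1167 0.3562] F [-0.    0.04 -0.36] w -0.0002
yaw 8.15 delta cm [-0.05  0.02  8.42]
```

Call:
send_rows --steps '[-1,0,0,3,0,-1,0,0,3,0,-1,0,0,2.4,0,-1,-1,0,0,0,-1,-1,0,0,0,-1,-0.5,0,0,0,-1,-0.5,0,0,0,-1,-0.5,0,0,0,-1,-0.5,0,0,0,-1,-0.5,0,0,0,-1,-0.5,0,-0.2,0,-1,-0.5,0,-0.2,0]'

```text
clock: 9.15
position: [0.5275, 0.1089, 0.2762]
ee_rot: [0.0, 0.998, 0.071, -0.0]
contact_force: [-0.1, 0.7, -0.8]
width: -0.0001
gripper_force: 0.2
```

Call:
send_rows --steps '[-1,-0.5,0,0,0,-1,-0.5,0,0.1,0,-1,-0.5,0,0.1,0,-1,-0.5,0,0.1,0,-1,-0.5,0,0.2,0,-1,0,0,0,0]'

```text
clock: 9.75
position: [0.5021, 0.1052, 0.2709]
ee_rot: [0.0, 0.998, 0.07, -0.001]
contact_force: [-0.1, 0.2, 0.4]
width: 0.0001
gripper_force: 0.0
```

```bash
python3 tgt.py .031 .271; python3 - <<'E'
from geo import *; from rig import *
im=get_image("scene"); np.savez("cur.npz",**im)
cv2.imwrite("pics/e.png",cv2.resize(im["color"][130:360,130:400,::-1],None,fx=2.6,fy=2.6,interpolation=cv2.INTER_CUBIC))
E
```

```text
own now -0.0005 0.0294 0.2709
clock 9.75 pos [0.5021 0.1052 0.2709] F [-0.14  0.16  0.44] w 0.0001
yaw 8.08 delta cm [ 0.16  0.05 -0.01]
```

View pics/e.png

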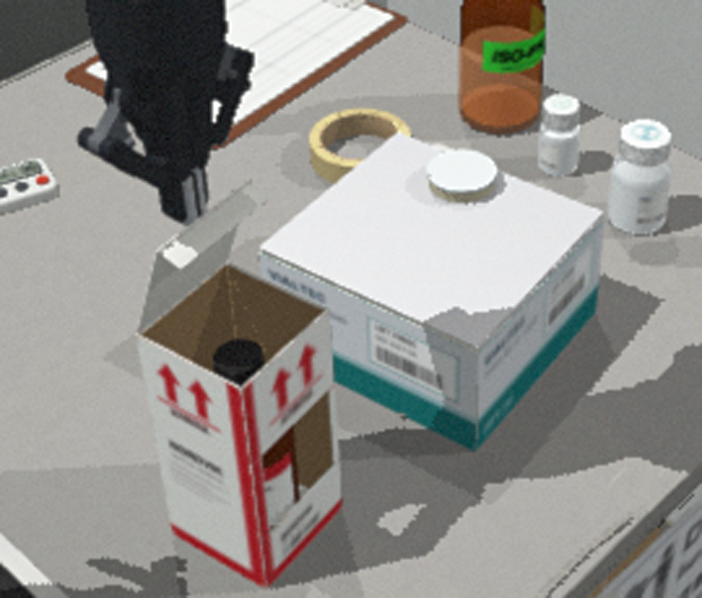

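Call:
send_rows --steps '[-1,-0.5,0,0.2,0,-1,-0.5,0,0.3,0,-1,-0.5,0,0.3,0,-1,-0.4,0,0.4,0,-1,-0.4,0,0.4,0,-1,-0.4,0,0.4,0,-1,-0.4,0,0.5,0,-1,-0.35,0,0.4,0,-1,-0.3,0,0.5,0,-1,-0.25,0,0.5,0,-1,-0.25,0,0.5,0,-1,-0.25,0,0.6,0]'

```text
clock: 11.0
position: [0.4586, 0.099, 0.2209]
ee_rot: [0.0, 0.998, 0.071, 0.0]
contact_force: [0.3, 0.3, 0.7]
width: -0.0003
gripper_force: 0.4
```

Call:
send_rows --steps '[-1,-0.2,0,0.5,0,-1,-0.2,0,0.4,0,-1,0,0,0.3,0,-1,0,0,0.3,0,-1,0,0,0,0]'

```text
clock: 11.5
position: [0.4545, 0.0984, 0.2058]
ee_rot: [0.0, 0.998, 0.071, -0.0]
contact_force: [-0.6, 0.6, -0.4]
width: 0.0001
gripper_force: 0.0
```

```bash
python3 tgt.py -.02 .2
```

```text
own now -0.0005 -0.0187 0.2058
clock 11.5 pos [0.4545 0.0984 0.2058] F [-0.6   0.59 -0.37] w 0.0001
yaw 8.09 delta cm [-0.13  0.05  0.58]
```

Now press the last millimetres slowly, watching the vertical force.

Call:
send_rows --steps '[-1,0,0,0.2,0,-1,0,0,0.2,0,-1,0,0,0.1,0,-1,0,0,0,0]'

```text
clock: 11.9
position: [0.4547, 0.0985, 0.2011]
ee_rot: [0.0, 0.998, 0.071, -0.0]
contact_force: [0.0, -0.5, 0.4]
width: 0.0
gripper_force: 0.0
```

Call:
send_rows --steps '[-1,0,0,0.1,0,-1,0,0,0,0]'

```text
clock: 12.1
position: [0.4548, 0.0984, 0.2003]
ee_rot: [0.0, 0.998, 0.071, 0.0]
contact_force: [0.9, -0.9, 0.2]
width: -0.0001
gripper_force: 0.2
```

Call:
send_rows --steps '[-1,0,0,0.1,0,-1,0,0,0,0]'

```text
clock: 12.3
position: [0.4548, 0.0984, 0.1998]
ee_rot: [0.0, 0.998, 0.071, 0.0]
contact_force: [0.1, -0.1, 3.9]
width: -0.0
gripper_force: 2.1
```

Call:
send_rows --steps '[-1,0,0,0.05,0,-1,0,0,0,0,-1,0,0,0,0]'

```text
clock: 12.6
position: [0.4549, 0.0985, 0.1995]
ee_rot: [0.0, 0.998, 0.071, 0.0]
contact_force: [-1.8, 0.1, 6.6]
width: -0.0002
gripper_force: 3.2
```

Call:
send_rows --steps '[-1,0,0,-0.5,0,-1,0,0,-2,0,-1,0,0,-4,0,-1,0,0,-4,0,-1,3,2,-3,0,-1,4,2,0,0,-1,4,2,0,0,-1,4,2,0,0,-1,0,0,0,0]'

```text
clock: 13.5
position: [0.6194, 0.038, 0.3307]
ee_rot: [0.001, 0.998, 0.069, -0.0]
contact_force: [-1.5, -0.2, -0.9]
width: -0.0003
gripper_force: 0.0
```

```bash
python3 - <<'E'
from geo import *; from rig import *
z=lambda n,u,v:cv2.resize(get_image(n)["color"][v:v+200,u:u+133,::-1],None,fx=3,fy=3,interpolation=cv2.INTER_CUBIC)
cv2.imwrite("pics/f.png",np.hstack([z("scene",165,170),z("top",165,100)]))
E
```

```text
(no output)
```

View pics/f.png

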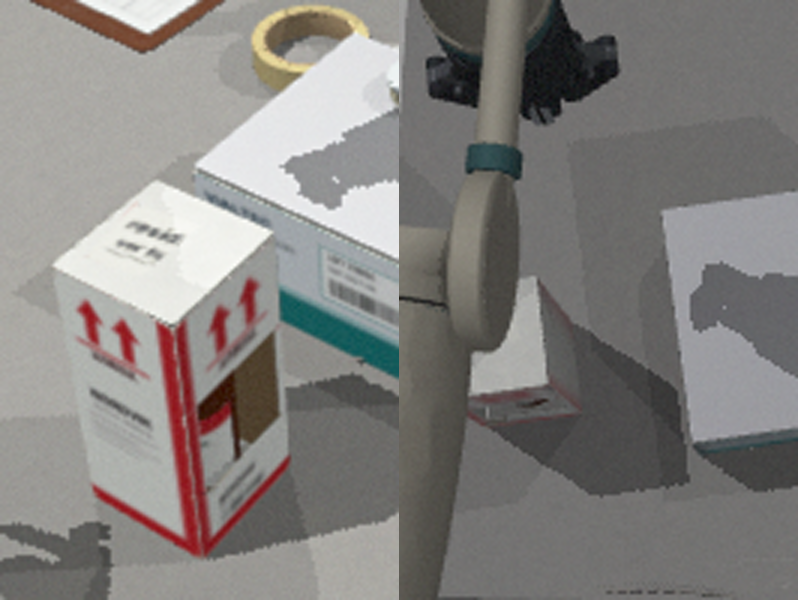

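The last picture shows the carton upright, with its top corners at about (55,268), (160,183), (272,238) and (172,322). The flap lies flat and shut, and the hand is clear of everything. I'm handing it in.

```bash
python3 -c "
from rig import *; print(sign_off())"
```

```text
the job is handed in; nothing more can be done
None
```

The carton stands upright, with its foot within about 4 mm of where it was (my camera estimate), and its flap is pressed shut. I didn't touch the vial box, dish or bottles, and I handed the job in at about 13.6 s.

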